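# Hang the dice bin back on the counter rail

## Task

Pick up the empty red bin, lift its rear hook over the lip of the counter rail in the middle of the open stretch between the green bin and the yellow end plate, lower it gently until the hook is fully seated behind the lip, and let go so that it hangs there by itself. Then slide it along the rail until it rests against the end plate, and leave it hanging. Do not drop the bin or push, press or knock the rack with more than 25 N, and leave the deck box, figure and dice cup as they stand.

Things in the scene. Friction and masses are not known exactly. Their poses are not given: they have to be found in the camera images.
- bin_mid (a point): Centre of the loose red plastic bin, 35 mm above its underside; grasp it across its width here. Bin 95 long (x), 64 wide (y), rear wall and flange 70 high, side walls 54 high, lower open front at +x. x points to the low front, z up. Its outer rear face is at x -47.5. 0.11 to 0.2 kg.
- bin_hook (a point): Middle of the lower edge of the bin's rear hook, x -55.5 and z +17 mm from bin_mid, same axes. The hook is a plate 4 mm thick, full bin width, hanging 14 mm down from a flange whose underside is at z +31 from bin_mid; gap between hook and rear face 6 mm. Seated, the flange rests on the rail's lip, with 2 mm play: let go, it hangs 2 degrees nose down. It can bind when slid askew.
- rack: Fixed display rack of two dark uprights with an aluminium rail along its y. Origin on the counter, straight below the rail's flat front face (the plane x = 0); bins hang on its +x side, same axes as the rack when hung. Along the rail's top front edge runs an upright lip 4 mm thick (x -4 to 0), behind it a slot 10 wide, 18 deep, then a web 10 mm above the lip.
- rack_end (a point): Inner face of the yellow end plate (y +170 of the rack), in the front face plane, 165 mm up; rack axes. The plate stands 13 mm proud of the face. The rail is clamped at a height that is NOT measured: its lip top is 165 to 195 mm above the counter. The front face reaches 60 mm below the lip top. The open stretch is y -60 to +170; beyond it hang a green and a blue bin.
- deckbox: Bystander: black and blue card deck box standing on the counter, 48 x 72 x 94 mm high, origin at the centre of its underside.
- figure: Bystander: small green game figure, 50 mm round base, 79 mm high, origin at the centre of its underside.
- dicecup: Bystander: dark wooden dice cup, 76 mm across, 85 mm high, origin at the centre of its underside.

How it is judged:
On the way, in this order (a step that is already met when the one before it is completed fails the run):
1. the bin hangs by itself, level, still and not held, hooked behind the lip on the open stretch, at least 10 mm short of the end plate (x of bin_mid in the frame of rack between 0.042 and 0.054 m and angle between bin_mid's own z axis and vertical below 0.09 rad and angle between the x axis of bin_mid and the x axis of rack, either way round below 0.08 rad and z of bin_mid in the frame of rack between 0.127 and 0.17 m and contact force between bin and rack above 0.3 N and contact force between the fingers and bin below 0.05 N and linear speed of bin below 0.02 m/s and y of bin_mid in the frame of rack between -0.02 and 0.128 m), for 0.2 s.
2. it has been slid along the rail, hooked and level, up against the end plate (gap under 4 mm) (x of bin_mid in the frame of rack between 0.042 and 0.054 m and angle between bin_mid's own z axis and vertical below 0.09 rad and angle between the x axis of bin_mid and the x axis of rack, either way round below 0.08 rad and z of bin_mid in the frame of rack between 0.127 and 0.17 m and y of bin_mid in the frame of rack above 0.134 m), for 0.1 s.
At the end, for the whole second after the job is handed in: The red bin hangs released and still on the rail, level within 5 degrees and square to it, carried by its hook behind the lip, its side against the yellow end plate (gap under 4 mm) (all of step 2 and contact force between bin and rack above 0.3 N and contact force between the fingers and bin below 0.05 N and linear speed of bin below 0.02 m/s and y of bin_mid in the frame of rack below 0.141 m); the robot touches nothing.
It fails at once if the rack is pushed, pressed or knocked with more than 25 N (contact force between rack and anything else above 25 N).
It fails at once if the bin is dropped: moving faster than 0.25 m/s while not held (linear speed of bin above 0.25 m/s and contact force between the fingers and bin below 0.1 N).
It fails at once if the deck box, figure or dice cup is moved more than 15 mm or tipped (distance of any of deckbox, figure, dicecup from where it was at the start of the episode above 0.015 m or angle between any of deckbox, figure, dicecup's own z axis and vertical above 0.3 rad).
It also fails if it takes over 61 s, if anything falls off the work surface, if the arm or the gripper's body presses on something with over 40 N, if the wrist force passes 120 N, or if a joint passes its speed limit or range.

## Robot

A 6-joint arm with a two-finger parallel gripper is mounted at the origin on the work surface. World frame = base frame: x ahead of the robot, y to its left, z up, the work surface at z = 0. Lengths are in m, angles in rad, forces in N, time in s.
With the tool pointing down it reaches from about 0.25 to 0.775 m from the base axis. Payload 4 kg.
Tool frame: the origin (TCP) lies midway between the tips of the shut fingers; the grasp point (between the pads) lies 19 mm behind it; z points along the fingers, y is the direction in which the jaws open and shut (so a half turn about z gives the same grasp; the last joint's range is limited). The gripper opens to 94 mm and grips with 3 to 60 N. Pads are 16 mm wide; open, the fingers measure 119 mm over their backs; the gripper's body (75 mm by 177 mm) begins 78 mm behind the grasp point.
Start: joints at [-0.103, 0.087, 1.371, -0, 1.684, -0.103], TCP at [0.55, -0, 0.206] pointing down, gripper open.
Joint ranges: [-3.1, 3.1], [-0.76, 2.03], [0.27, 2.55], [-1.08, 4.22], [0.17, 2.65], [-2.57, 2.57]. Speed limits (rad/s): [2.79, 2.79, 3.14, 3.14, 3.14, 3.14].

## Interface

Orientations are given as [roll, pitch, yaw] about the fixed x, y, z axes, in that order (R = Rz(yaw) Ry(pitch) Rx(roll)).
In Python, from bench import get_obs, snapshot, ticket gives the robot as it stands.
- The arm moves only by the shell command python3 -m creep 'ROWS' [OPENING]. ROWS is JSON, a list that holds one entry, the list of rows, each a list of 4 numbers: the shift along the tool's x, y, z in mm, then the turn about the tool's z in degrees. A call has 1 to 8 rows; each row shifts and turns the commanded pose from where the row before left it, along the tool's axes as they then stand; what a row does not reach is not made up. A row lasts 1/8 s, in which the tool goes at most 62.5 mm and 10.7 degrees, less where a joint would pass 70% of its speed; a pose out of reach is approached as far as the arm can. A call with a gripper value outside its range is refused whole. OPENING is the opening, from 0 (shut) to 1 (fully open), set as the call begins (- or left out, the last holds). The fingers move at their own pace and stop on an object; the grip force is fixed at half the most. Time passes only in rows, so rows that do not move let the fingers close. It gives the time, the measured TCP pose, the force and the opening at its end, in the units of the state.
- get_obs(): the state, without advancing time (a new reading comes with each control period).
- snapshot(name): name is "scene" or "side" or "wrist"; returns a dict with "color" (400x640x3 uint8, red, green, blue), "depth" (400x640 float32, m along the optical axis (not along the pixel's ray), 0 where there is no reading), "fx", "fy", "cx", "cy" (pixels), "extrinsics" (4x4, takes a point from world to camera coordinates). Camera axes: x right, y down, z forward; pixel columns grow to the right and rows downward; lengths in m; the calibration is good to about 2 mm. The wrist camera is an equidistant fisheye: a pixel r from the principal point sees the ray r / f radians off the axis. A picture is of the moment at which its call begins.
- ticket.close_job(): hands the job in, once; it reports no verdict.
The state is a dict: "time": time; "joint_positions": joint angles; "qvel": joint speeds; "joint_torque": joint torques, N m; "tool_pos": TCP position; "ee_rot": TCP orientation; "wrist_force": force on the tool from outside, world axes, zero at the start; "wrist_torque": the same for the moment, N m; "width": finger opening in m.
Only numpy, scipy, OpenCV 4.12 (cv2) and the standard library are available. Lean on these libraries where they do the work, as an engineer would, in place of code of your own. Each camera call takes 0.05 s, during which the arm holds its last target. There are 200 camera calls.

## Working session

There is one attempt and no reset: what is moved stays moved. The work goes in short steps, Python scripts to look and compute and a shell command to move; the robot and the scene stay as the last step left them, time stands still between calls to the robot, and variables do not carry over. Pictures are saved under pics/ and viewed, on a budget of 10 in all, crops included, one or two more only if the job needs it, and the job is handed in when it is done.

```bash
ls; mkdir -p pics; cat > h.py <<'E'
import numpy as np,cv2
from bench import get_obs,snapshot,ticket
def snap(cam,name):
    s=snapshot(cam); np.savez(f'pics/{name}.npz',**s)
    cv2.imwrite(f'pics/{name}.png',s['color'][:,:,::-1]); return s
def load(name): return dict(np.load(f'pics/{name}.npz'))
def cloud(s):
    v,u=np.mgrid[:400,:640]; d=s['depth']
    p=np.stack([(u-s['cx'])/s['fx']*d,(v-s['cy'])/s['fy']*d,d],-1)
    E=s['extrinsics']; w=(p-E[:3,3])@E[:3,:3]
    w[d==0]=np.nan; return w
E
python3 - <<'E'
from h import *
a=snap('scene','a');b=snap('side','b')
cv2.imwrite('pics/ab.png',np.vstack([a['color'],b['color']])[:,:,::-1][:, :].copy() if 0 else cv2.resize(np.vstack([a['color'],b['color']])[:,:,::-1],(480,600)))
for s in(a,b): print(np.linalg.inv(s['extrinsics'])[:3,3].round(3),s['fx'])
print(get_obs())
E
```

```text
pics
[ 1.163 -0.534  1.054] 437.65115618719
[ 0.286 -0.703  0.76 ] 363.6888433748014
{'time': 0.1, 'joint_positions': array([-1.03065835e-01,  8.78457027e-02,  1.37207001e+00, -5.38769018e-06,
        1.68363171e+00, -1.03113524e-01]), 'qvel': array([-0.00114425, -0.00168508, -0.00291525, -0.00117631, -0.00093909,
       -0.00054657]), 'joint_torque': array([ 2.25695316e-03, -3.41256917e+01, -3.03301656e+01,  7.19034858e-02,
        3.05556308e-02, -9.49158243e-05]), 'tool_pos': array([5.49502699e-01, 6.37212040e-05, 2.04457384e-01]), 'ee_rot': array([-3.13964771e+00, -1.95879985e-04,  1.57084322e+00]), 'wrist_force': array([0.5720219 , 0.34600971, 0.78009158]), 'wrist_torque': array([-0.01560275, -0.00208033, -0.02512714]), 'width': 0.09413103381570606}
```

View pics/a.png

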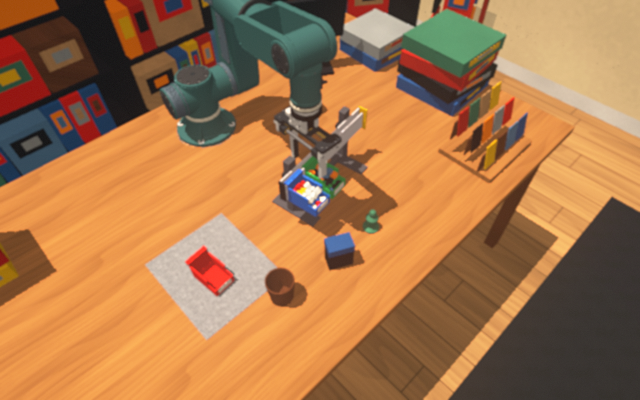

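View pics/b.png

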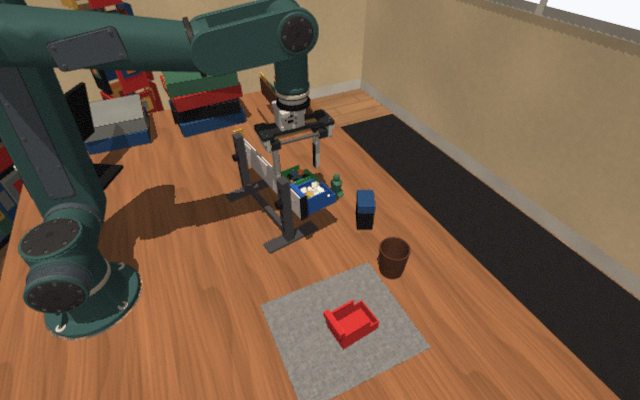

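The scene view shows the red bin on a grey mat at about (210,270) and the rack under the arm at about (330,160), with the yellow end plate at (350,120). The side view shows the bin at (352,322), the rail from (245,150) to (300,195), the cup at (393,257), the deck box at (365,210) and the figure at (337,185).

```bash
python3 - <<'E'
from h import *
cl=[]
for n in 'ab':
    s=load(n);w=cloud(s);c=cv2.cvtColor(s['color'],cv2.COLOR_RGB2HSV).astype(int);cl.append((w,c,s['color']))
    H,S,V=c[...,0],c[...,1],c[...,2]
    ok=(w[...,0]>.2)&(w[...,0]<.9)&(abs(w[...,1])<.6)&(w[...,2]>.006)&(w[...,2]<.3)
    for nm,m in dict(red=((H<6)|(H>174))&(S>170)&(V>90)&(w[...,1]<-.1),yel=(H>18)&(H<33)&(S>130)&(V>120)&(w[...,2]>.1),fig=(H>40)&(H<85)&(S>60)&(w[...,0]>.6)).items():
        m=m&ok;p=w[m]
        if len(p)<3: print(n,nm,len(p));continue
        v,u=np.where(m)
        print(n,nm,len(p),'px',u.min(),u.max(),v.min(),v.max(),'med',np.median(p,0).round(3),'lo',np.percentile(p,2,0).round(3),'hi',np.percentile(p,98,0).round(3))
        if nm=='red':
            t=p[p[:,2]>.02]; r=cv2.minAreaRect((t[:,:2]*1000).astype(np.float32)); print(r, np.percentile(p[:,2],[1,50,99]).round(3))
# topdown mosaic
im=np.zeros((600,600,3),np.uint8);hz=np.full((600,600),-1.)
for w,c,col in cl:
    ok=np.isfinite(w[...,0])&(w[...,2]<.24)&(w[...,2]>-.02)
    for p,q in sorted(zip(w[ok],col[ok]),key=lambda t:t[0][2]):
        r=int((.85-p[0])*1000);k=int((.22-p[1])*1000)
        if 1<=r<598 and 1<=k<598 and p[2]>hz[r,k]:
            hz[r-1:r+2,k-1:k+2]=p[2];im[r-1:r+2,k-1:k+2]=q[::-1]
cv2.imwrite('pics/top.png',im)
E
```

```text
a red 658 px 186 233 247 294 med [ 0.49  -0.346  0.036] lo [ 0.479 -0.377  0.007] hi [ 0.58  -0.308  0.072]
((527.088623046875, -342.0474548339844), (104.94984436035156, 64.02693176269531), 6.605013847351074) [0.006 0.036 0.072]
a yel 155 px 297 496 106 193 med [0.563 0.297 0.151] lo [ 0.464 -0.051  0.103] hi [0.815 0.546 0.191]
a fig 394 px 326 477 100 232 med [0.702 0.086 0.11 ] lo [0.602 0.019 0.007] hi [0.73  0.598 0.173]
b red 1082 px 324 377 300 347 med [ 0.513 -0.355  0.034] lo [ 0.471 -0.379  0.007] hi [ 0.576 -0.309  0.069]
((523.8091430664062, -342.75543212890625), (105.10366821289062, 66.34576416015625), 6.537514686584473) [0.007 0.034 0.069]
b yel 31 px 233 312 131 196 med [ 0.561 -0.038  0.151] lo [ 0.46  -0.051  0.144] hi [0.57  0.297 0.188]
b fig 230 px 271 370 84 219 med [0.702 0.079 0.052] lo [ 0.604 -0.077  0.007] hi [0.721 0.592 0.174]
```

View pics/top.png

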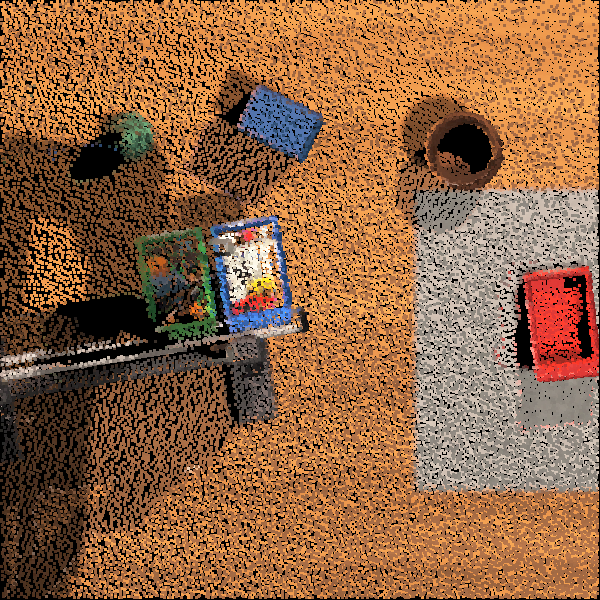

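The top-down map shows the red bin with its front towards world +x and a yaw of about 6.6°. The rail runs at about 8–9° yaw, and the bystanders are all beyond x = 0.65. I'll measure the rail and the bin's orientation more closely.

```bash
python3 - <<'E'
from h import *
for n in 'ab':
    s=load(n);w=cloud(s);p=w[np.isfinite(w[...,0])]
    # bin: height vs x'
    c,sn=np.cos(.115),np.sin(.115)
    q=p-[.5305,-.342,0];bx=q[:,0]*c+q[:,1]*sn;by=-q[:,0]*sn+q[:,1]*c
    m=(abs(by)<.04)&(q[:,2]>.01)
    for k in range(-60,60,10):
        t=q[m&(bx>k/1e3)&(bx<(k+10)/1e3),2]; print(k,len(t),t.max().round(3) if len(t) else '',end='; ')
    print()
    # rail
    m=(p[:,0]>.45)&(p[:,0]<.53)&(p[:,1]>.02)&(p[:,1]<.27)
    yaw=.15
    X=p[:,0]*np.cos(yaw)+p[:,1]*np.sin(yaw)
    print('rail',m.sum())
    # front face pts
    for lo,hi in((.02,.07),(.07,.12),(.12,.17),(.17,.22),(.22,.27)):
        r=m&(p[:,1]>lo)&(p[:,1]<hi)&(p[:,2]>.09)&(p[:,2]<.24)
        print(lo,r.sum(),np.percentile(p[r,2],[50,90,97,99]).round(4) if r.sum() else '')
        hst={}
        for k in range(490,530,2):
            t=p[r&(X>k/1e3)&(X<=(k+2)/1e3),2]
            if len(t)>2: hst[k]=(len(t),int(t.min()*1000),int(t.max()*1000))
        print(hst)
E
```

```text
-60 57 0.073; -50 313 0.075; -40 35 0.056; -30 35 0.057; -20 37 0.056; -10 39 0.056; 0 35 0.054; 10 40 0.057; 20 33 0.055; 30 20 0.032; 40 118 0.033; 50 7 0.029; 
rail 1730
0.02 163 [0.1736 0.1832 0.1857 0.1869]
{502: (7, 174, 186), 504: (25, 170, 187), 506: (5, 173, 183), 508: (3, 176, 186), 512: (6, 178, 180), 514: (8, 176, 181), 516: (8, 177, 180), 518: (4, 176, 178), 520: (6, 144, 181), 522: (49, 119, 181), 524: (32, 142, 181)}
0.07 6 [0.1215 0.1247 0.1265 0.127 ]
{518: (4, 118, 127)}
0.12 24 [0.1758 0.1871 0.1877 0.188 ]
{500: (5, 184, 187), 502: (3, 176, 184), 504: (4, 182, 188), 518: (9, 117, 175)}
0.17 252 [0.1704 0.1952 0.208  0.2113]
{490: (3, 182, 194), 492: (3, 175, 200), 494: (7, 179, 212), 496: (4, 190, 211), 500: (9, 155, 186), 502: (38, 159, 188), 504: (24, 160, 187), 514: (6, 116, 175), 516: (75, 116, 177), 518: (33, 119, 177)}
0.22 291 [0.1702 0.2095 0.2121 0.2125]
{490: (5, 208, 212), 492: (4, 209, 211), 494: (5, 193, 210), 496: (23, 184, 212), 498: (18, 183, 211), 500: (29, 159, 187), 502: (25, 159, 186), 504: (17, 160, 190), 512: (4, 173, 174), 514: (26, 117, 175
[... 324 characters left out ...]
76, 178), 520: (3, 176, 177), 522: (4, 176, 176)}
0.07 183 [0.1593 0.1807 0.1845 0.1848]
{498: (90, 114, 184), 500: (65, 113, 185), 502: (4, 181, 182), 512: (7, 168, 175), 514: (17, 165, 174)}
0.12 172 [0.1599 0.1802 0.1834 0.1845]
{498: (125, 112, 184), 500: (18, 119, 184), 502: (3, 182, 182), 512: (13, 166, 174), 514: (11, 165, 174)}
0.17 387 [0.1559 0.1934 0.2075 0.2098]
{490: (24, 90, 209), 492: (25, 91, 209), 494: (24, 91, 208), 496: (29, 94, 203), 498: (106, 114, 183), 500: (10, 113, 184), 512: (16, 166, 174), 514: (6, 169, 173)}
0.22 45 [0.2075 0.2098 0.2104 0.2105]
{490: (3, 209, 210), 492: (3, 208, 209), 494: (3, 208, 209), 510: (6, 168, 173), 512: (8, 166, 174), 514: (5, 171, 173)}
```

```bash
python3 -m creep '[[[0,0,-50,0],[0,0,-50,0],[-40,0,0,10],[-40,0,0,10],[0,0,0,10],[0,0,0,10],[0,0,0,10],[0,0,0,10]]]' 1
```

```text
time: 1.1
tool_pos: [0.5428, -0.0794, 0.3048]
ee_rot: [-3.141, 0.001, 0.518]
wrist_force: [-0.2, -0.8, 0.6]
width: 0.0937
```

```bash
python3 -m creep '[[[0,0,0,7.7],[0,0,0,7.7],[0,0,0,7.7],[-8.5,52,0,0],[-8.5,52,0,0],[-8.5,52,0,0],[-8.5,52,0,0],[-8.5,51.5,0,0]]]'
python3 -m creep '[[[0,0,0,0],[0,0,0,0]]]'
python3 - <<'E'
from h import *
w=snap('wrist','w1'); print(w['fx'],w['cx'],w['cy']); print(w['extrinsics'].round(4))
a=snap('scene','a2');b=snap('side','b2')
for n,s in(('a',a),('b',b)):
    w=cloud(s);p=w[np.isfinite(w[...,0])]
    # front face points fit
    m=(p[:,1]>.06)&(p[:,1]<.27)&(p[:,2]>.125)&(p[:,2]<.17)&(abs(p[:,0]*np.cos(.15)+p[:,1]*np.sin(.15)-.517)<.006)
    q=p[m]
    if len(q)>20:
        for _ in range(3):
            k=np.polyfit(q[:,1],q[:,0],1);r=q[:,0]-np.polyval(k,q[:,1]);q=q[abs(r)<2.5*r.std()]
        print(n,len(q),'face x=%.4f*y+%.4f'%tuple(k),'yaw',-np.arctan(k[0]),r.std())
    c=cv2.cvtColor(s['color'],cv2.COLOR_RGB2HSV).astype(int)
    m=(c[...,0]>17)&(c[...,0]<34)&(c[...,1]>110)&(w[...,2]>.08)&(w[...,2]<.25)&(w[...,1]>.2)&(w[...,1]<.4)&(w[...,0]<.6)
    v,u=np.where(m);print('yel',m.sum(),u.min(),u.max(),v.min(),v.max(),np.percentile(w[m],[2,50,98],0).round(4).tolist())
    x0,y0=(int(np.median(u)),int(np.median(v)))
    cv2.imwrite(f'pics/{n}crop.png',cv2.resize(s['color'][max(0,y0-40):y0+100,max(0,x0-60):x0+100,::-1],None,fx=4,fy=4,interpolation=cv2.INTER_CUBIC)); print('crop at',x0-60,y0-40)
E
```

```text
time: 2.1
tool_pos: [0.5317, -0.3437, 0.3048]
ee_rot: [-3.141, 0.001, 0.12]
wrist_force: [1.0, 0.6, 0.0]
width: 0.0939
time: 2.35
tool_pos: [0.532, -0.3417, 0.3049]
ee_rot: [-3.14, 0.001, 0.12]
wrist_force: [0.2, 0.4, 0.1]
width: 0.0941
309.70691628693146 323.59064849459503 197.76393918166048
[[ 0.1202 -0.9928 -0.0014 -0.4033]
 [-0.9512 -0.1155  0.2862  0.4082]
 [-0.2843 -0.033  -0.9582  0.6279]
 [ 0.      0.      0.      1.    ]]
a 377 face x=-0.1671*y+0.5266 yaw 0.16553123148057994 0.0010740288187306357
yel 79 358 367 106 127 [[0.4608, 0.2925, 0.1217], [0.4819, 0.2968, 0.1765], [0.4905, 0.3015, 0.1921]]
crop at 304 72
b 29 face x=-0.1660*y+0.5214 yaw 0.1644953996583025 0.0005973581709944121
yel 29 29 242 129 174 [[-0.1024, 0.2902, 0.1595], [0.4771, 0.2944, 0.1852], [0.486, 0.3965, 0.2014]]
crop at 179 91
```

View pics/w1.png

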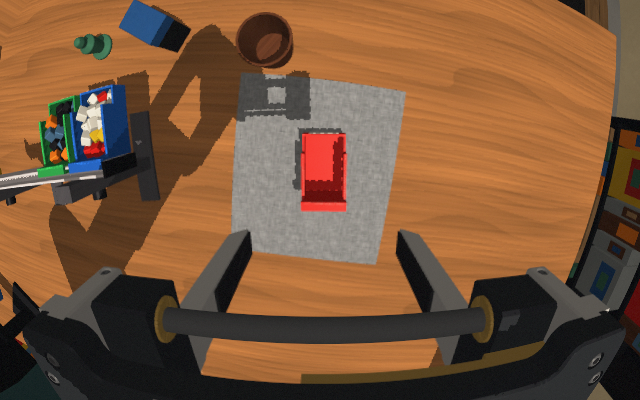

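View pics/acrop.png

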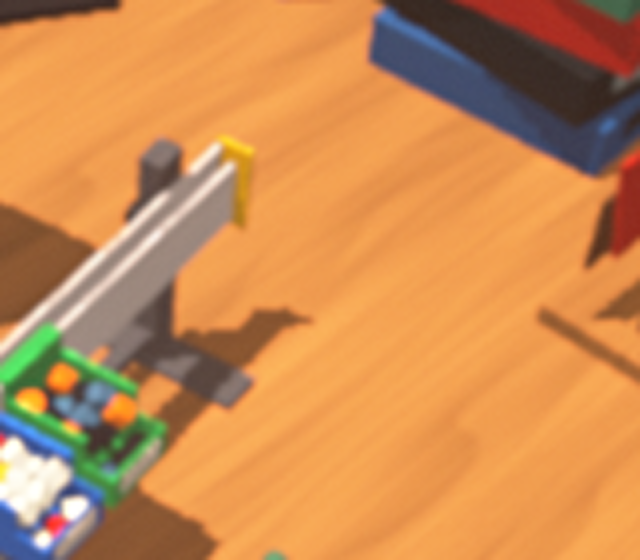

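The wrist view shows the bin centred between the jaws and square to them: columns 301–347, hook edge at row 210. The crop shows the open rail and the end plate's inner face at about crop pixel (238,195). Now I'll descend and grasp.

```bash
python3 -m creep '[[[0,0,50,0],[0,0,50,0],[0,0,50,0],[0,0,50,0],[0,0,40,0],[0,0,30,0],[0,0,18,0],[0,0,0,0]]]'
python3 -m creep '[[[0,0,0,0],[0,0,0,0],[0,0,0,0],[0,0,0,0],[0,0,0,0],[0,0,0,0]]]' 0.55
```

```text
time: 3.5
tool_pos: [0.5316, -0.3409, 0.0165]
ee_rot: [-3.14, 0.002, 0.121]
wrist_force: [0.3, 0.1, 0.5]
width: 0.094
time: 4.25
tool_pos: [0.5325, -0.3421, 0.0186]
ee_rot: [3.141, -0.001, 0.12]
wrist_force: [-0.3, 1.6, 5.9]
width: 0.0633
```

```bash
python3 -m creep '[[[0,0,-10,0],[0,0,-30,0],[0,0,-50,0],[0,0,-50,0],[0,0,-50,0],[0,0,-40,0],[0,0,-20,0],[0,0,0,0]]]'
python3 -m creep '[[[6,-25,0,-1.3],[8,-35,0,-1.3],[11,-45,0,0],[11,-45,0,0],[11,-45,0,0],[11,-45,0,0],[11,-45,0,0],[11,-45,0,0]]]'
```

```text
time: 5.25
tool_pos: [0.5325, -0.3429, 0.2696]
ee_rot: [3.138, -0.003, 0.12]
wrist_force: [0.0, -0.7, -1.7]
width: 0.0636
time: 6.25
tool_pos: [0.5571, -0.0007, 0.2653]
ee_rot: [-3.14, 0.003, 0.168]
wrist_force: [0.4, -0.6, -2.5]
width: 0.0639
```

```bash
python3 -m creep '[[[11,-45,0,0],[11,-45,0,0],[10,-40,0,0],[6,-30,0,0],[4,-20,0,0],[2,-8,0,0],[0,0,0,0],[0,0,0,0]]]'
python3 - <<'E'
from h import *
w=snap('wrist','w2');print(w['extrinsics'].round(4).tolist())
E
```

```text
time: 7.25
tool_pos: [0.5709, 0.1881, 0.2675]
ee_rot: [3.141, -0.0, 0.164]
wrist_force: [-0.3, -0.2, -1.6]
width: 0.0637
[[0.1638, -0.9865, 0.0006, 0.0913], [-0.9454, -0.1568, 0.2856, 0.5217], [-0.2817, -0.0473, -0.9583, 0.6219], [0.0, 0.0, 0.0, 1.0]]
```

View pics/w2.png

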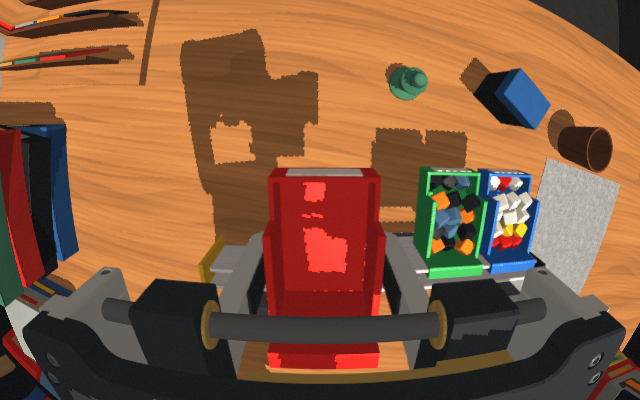

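The bin is held square, with the green bin's edge at column 420 and the end plate at column 215, so both sides are clear. I'll lower it in front of the rail and close in.

```bash
python3 -m creep '[[[0,0,25,0],[0,0,35,0],[0,0,30,0],[0,0,17,0],[0,0,7.5,0],[0,0,0,0],[0,0,0,0],[0,0,0,0]]]'
python3 - <<'E'
from h import *
s=snap('side','b3');a=snap('scene','a3')
w=cloud(s);E=s['extrinsics']
P=E[:3,:3]@get_obs()['tool_pos']+E[:3,3];u=int(P[0]/P[2]*s['fx']+s['cx']);v=int(P[1]/P[2]*s['fy']+s['cy']);print(u,v)
i1=cv2.resize(s['color'][v-60:v+40,u-70:u+50,::-1],None,fx=4,fy=4,interpolation=2)
E=a['extrinsics']
P=E[:3,:3]@get_obs()['tool_pos']+E[:3,3];u=int(P[0]/P[2]*a['fx']+a['cx']);v=int(P[1]/P[2]*a['fy']+a['cy']);print(u,v)
i2=cv2.resize(a['color'][v-60:v+40,u-40:u+40,::-1],None,fx=4,fy=4,interpolation=2)
cv2.imwrite('pics/c3.png',np.hstack([i1,i2]))
for n,s in(('a',a),('b',s)):
    w=cloud(s);c=cv2.cvtColor(s['color'],cv2.COLOR_RGB2HSV).astype(int)
    yaw=.165;q=w-get_obs()['tool_pos'];X=q[...,0]*np.cos(yaw)+q[...,1]*np.sin(yaw);Y=-q[...,0]*np.sin(yaw)+q[...,1]*np.cos(yaw)
    m=((c[...,0]<6)|(c[...,0]>174))&(c[...,1]>150)&(abs(Y)<.05)&(abs(X)<.08)
    print(n,'red X',np.percentile(X[m],[1,99]).round(4),'Y',np.percentile(Y[m],[1,99]).round(4),'z',np.percentile(w[...,2][m],[1,99]).round(4))
    for lo,hi in((-.2,-.1),(-.1,-.03),(-.03,.03),(.03,.1)):
        f=(Y>lo)&(Y<hi)&(w[...,2]>.12)&(w[...,2]<.172)&(X>-.085)&(X<-.06)&~m
        if f.sum()>5: print(lo,f.sum(),np.median(X[f]).round(4),X[f].std().round(4))
        f=(Y>lo)&(Y<hi)&(w[...,2]>.165)&(w[...,2]<.18)&(X>-.09)&(X<-.06)&~m
        if f.sum()>5: print('   lip z',np.percentile(w[...,2][f],[90,97]).round(4))
E
```

```text
time: 8.3
tool_pos: [0.5715, 0.1892, 0.1543]
ee_rot: [-3.142, -0.002, 0.166]
wrist_force: [-0.1, -0.4, -1.0]
width: 0.0636
280 148
361 149
a red X [-0.047   0.0457] Y [-0.0344  0.0325] z [0.1337 0.1905]
-0.2 199 -0.0709 0.0044
   lip z [0.1793 0.1798]
-0.1 159 -0.0753 0.0009
   lip z [0.1772 0.1784]
-0.03 83 -0.0758 0.0012
   lip z [0.1764 0.179 ]
0.03 16 -0.0756 0.0008
   lip z [0.173  0.1737]
b red X [-0.0606  0.0429] Y [-0.0363  0.0313] z [0.1352 0.2044]
-0.2 13 -0.0617 0.0052
   lip z [0.1784 0.1788]
-0.1 22 -0.0802 0.0007
   lip z [0.1735 0.1743]
-0.03 15 -0.0801 0.0008
   lip z [0.1738 0.1742]
0.03 11 -0.0797 0.0011
   lip z [0.1734 0.1738]
```

View pics/c3.png

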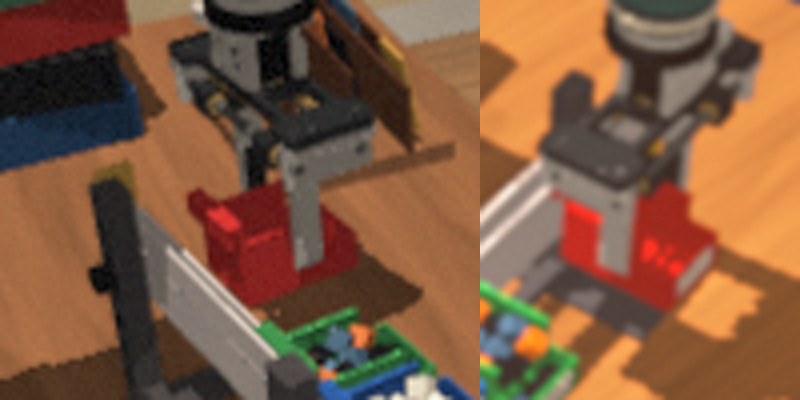

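The bin is in front of the open stretch, with the hook edge about 13 mm above the lip and about 29 mm still to go. I'll move in until the rear face lightly touches the rail face.

```bash
python3 -m creep '[[[-8,0,1,0],[-8,0,1,0],[-6,0,0,0],[-3,0,0,0],[0,0,0,0],[0,0,0,0]]]'; for i in 1; do python3 -m creep '[[[-1,0,0,0],[-1,0,0,0],[0,0,0,0]]]';done
```

```text
time: 9.15
tool_pos: [0.5462, 0.1849, 0.1511]
ee_rot: [3.142, -0.0, 0.166]
wrist_force: [0.3, -0.4, -1.8]
width: 0.0637
time: 9.52
tool_pos: [0.5458, 0.1849, 0.1512]
ee_rot: [-3.141, -0.004, 0.166]
wrist_force: [5.2, 0.9, -4.2]
width: 0.0638
```

```bash
python3 -m creep '[[[-1,0,0,0],[0,0,0,0]]]';python3 -m creep '[[[-1,0,0,0],[0,0,0,0]]]'
```

```text
time: 9.78
tool_pos: [0.5458, 0.1849, 0.1513]
ee_rot: [-3.141, -0.006, 0.166]
wrist_force: [8.1, 0.8, -4.3]
width: 0.0644
time: 10.02
tool_pos: [0.5458, 0.1849, 0.1514]
ee_rot: [-3.141, -0.009, 0.166]
wrist_force: [9.1, 2.3, -5.6]
width: 0.0635
```

Contact with the face came at TCP x = 0.5458 and about 8 N. Next I'll back off about 1 mm from touch and lower.

```bash
python3 -m creep '[[[2.4,0,0,0],[2.4,0,0,0],[0,0,0,0],[0,0,0,0]]]'; python3 -m creep '[[[0,0,2,0],[0,0,2,0],[0,0,2,0],[0,0,1,0],[0,0,0,0],[0,0,0,0]]]'
```

```text
time: 10.52
tool_pos: [0.5465, 0.185, 0.1509]
ee_rot: [3.142, 0.001, 0.166]
wrist_force: [-0.4, -0.2, -1.4]
width: 0.0638
time: 11.28
tool_pos: [0.547, 0.1851, 0.1441]
ee_rot: [3.142, -0.0, 0.166]
wrist_force: [0.0, -0.4, -1.2]
width: 0.0638
```

```bash
python3 -m creep '[[[-0.2,0,1,0],[0,0,1,0],[0,0,0,0]]]'; python3 -m creep '[[[0,0,1,0],[0,0,1,0],[0,0,0,0]]]'
```

```text
time: 11.65
tool_pos: [0.5467, 0.185, 0.1418]
ee_rot: [3.142, 0.0, 0.166]
wrist_force: [-0.3, -0.4, -2.2]
width: 0.0641
time: 12.02
tool_pos: [0.5467, 0.185, 0.1398]
ee_rot: [3.142, 0.0, 0.166]
wrist_force: [0.0, -0.4, -1.2]
width: 0.0636
```

```bash
python3 -m creep '[[[0,0,1,0],[0,0,1,0],[0,0,0,0]]]'; python3 -m creep '[[[0,0,1,0],[0,0,1,0],[0,0,0,0]]]'
```

```text
time: 12.4
tool_pos: [0.5467, 0.185, 0.1378]
ee_rot: [3.142, 0.0, 0.166]
wrist_force: [0.3, 0.1, -1.5]
width: 0.0638
time: 12.78
tool_pos: [0.5467, 0.185, 0.1358]
ee_rot: [3.142, 0.0, 0.166]
wrist_force: [0.1, 0.0, -2.1]
width: 0.0641
```

The hook is now below the lip height with no contact, so it is in the slot.

```bash
python3 -m creep '[[[0,0,1,0],[0,0,1,0],[0,0,1,0],[0,0,0,0]]]'; python3 -m creep '[[[0,0,1,0],[0,0,1,0],[0,0,0,0]]]'; python3 -m creep '[[[0,0,1,0],[0,0,0,0]]]'
```

```text
time: 13.28
tool_pos: [0.5467, 0.185, 0.1328]
ee_rot: [3.142, 0.0, 0.166]
wrist_force: [-0.5, -0.1, -1.5]
width: 0.0642
time: 13.65
tool_pos: [0.5467, 0.185, 0.1308]
ee_rot: [3.142, 0.0, 0.166]
wrist_force: [-0.2, -0.0, -1.5]
width: 0.0638
time: 13.9
tool_pos: [0.5467, 0.185, 0.1299]
ee_rot: [3.142, 0.0, 0.166]
wrist_force: [-0.2, 0.2, -1.2]
width: 0.0639
```

```bash
python3 -m creep '[[[0,0,1,0],[0,0,0,0]]]';python3 -m creep '[[[0,0,1,0],[0,0,0,0]]]'
```

```text
time: 14.15
tool_pos: [0.5467, 0.185, 0.1289]
ee_rot: [3.142, 0.0, 0.166]
wrist_force: [-0.7, 1.1, -1.9]
width: 0.064
time: 14.4
tool_pos: [0.5469, 0.1851, 0.1285]
ee_rot: [-3.142, -0.001, 0.166]
wrist_force: [-0.7, -0.3, 1.1]
width: 0.064
```

The vertical force has reversed at the expected seat height (bin_mid about 0.145), so the hook is seated. Release.

```bash
python3 -m creep '[[[0,0,0.5,0],[0,0,0,0]]]'; python3 -m creep '[[[0,0,0,0],[0,0,0,0],[0,0,0,0],[0,0,0,0],[0,0,0,0],[0,0,0,0],[0,0,0,0],[0,0,0,0]]]' 1
python3 - <<'E'
from h import *
w=snap('wrist','w4');s=snap('side','b4')
cv2.imwrite('pics/c4.png',np.hstack([w['color'][130:,150:500,::-1],cv2.resize(s['color'][88:188,210:330,::-1],(324,270),interpolation=2)]))
E
```

```text
time: 14.65
tool_pos: [0.5469, 0.1851, 0.1284]
ee_rot: [-3.142, -0.001, 0.166]
wrist_force: [-1.3, 0.3, 4.4]
width: 0.064
time: 15.65
tool_pos: [0.5468, 0.185, 0.1275]
ee_rot: [-3.142, -0.0, 0.166]
wrist_force: [-0.0, 0.4, -0.6]
width: 0.0942
```

View pics/c4.png

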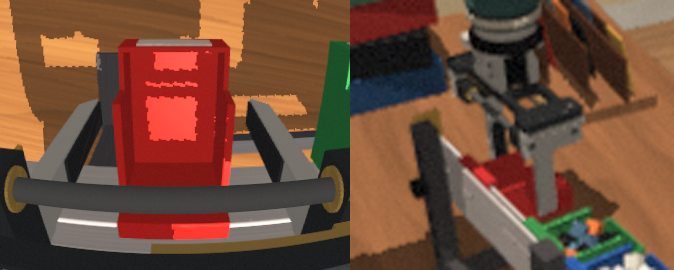

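The bin hangs free with a gap at both fingers. I'll shift back towards the hook, raise a little, and push it along slowly with the trailing finger.

```bash
python3 -m creep '[[[-5,0,-3,0],[-7,0,-4,0],[-6,0,-3,0],[-2,0,0,0],[0,-4,0,0],[0,-4,0,0],[0,-3,0,0],[0,0,0,0]]]'; python3 -m creep '[[[0,-2,0,0],[0,-2,0,0],[0,-2,0,0],[0,-2,0,0],[0,-2,0,0],[0,-2,0,0],[0,-2,0,0]]]'
```

```text
time: 16.75
tool_pos: [0.5252, 0.1929, 0.1373]
ee_rot: [3.142, 0.0, 0.166]
wrist_force: [0.5, -0.0, -0.2]
width: 0.0942
time: 17.62
tool_pos: [0.523, 0.2065, 0.1375]
ee_rot: [3.142, -0.0, 0.166]
wrist_force: [0.8, -3.1, -0.7]
width: 0.0939
```

```bash
python3 -m creep '[[[0,-3,0,0],[0,-3,0,0],[0,-3,0,0],[0,-3,0,0]]]';python3 - <<'E'
from h import *
w=snap('wrist','w5')
E
```

```text
time: 18.12
tool_pos: [0.521, 0.2185, 0.1375]
ee_rot: [-3.141, -0.0, 0.166]
wrist_force: [0.7, -1.1, 0.3]
width: 0.0937
```

View pics/w5.png

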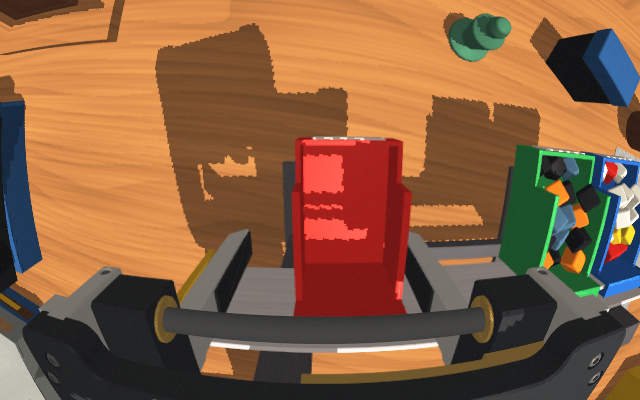

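The bin slides with it, in contact with the right finger at column 408 and still square, with about 60 mm left to the plate.

```bash
python3 -m creep '[[[0,-3,0,0],[0,-3,0,0],[0,-3,0,0],[0,-3,0,0],[0,-3,0,0],[0,-3,0,0],[0,-3,0,0],[0,-3,0,0]]]'; python3 -m creep '[[[0,-3,0,0],[0,-3,0,0],[0,-3,0,0],[0,-3,0,0],[0,-3,0,0],[0,-3,0,0]]]'; python3 -m creep '[[[0,-2,0,0],[0,-2,0,0],[0,-2,0,0],[0,-2,0,0]]]'
```

```text
time: 19.18
tool_pos: [0.517, 0.242, 0.1375]
ee_rot: [3.141, -0.0, 0.166]
wrist_force: [2.1, -1.9, 0.1]
width: 0.0942
time: 19.92
tool_pos: [0.5141, 0.2598, 0.1376]
ee_rot: [3.141, -0.0, 0.166]
wrist_force: [2.7, -3.0, 0.6]
width: 0.0938
time: 20.42
tool_pos: [0.5128, 0.2676, 0.1375]
ee_rot: [3.141, -0.0, 0.166]
wrist_force: [2.8, -2.3, 0.1]
width: 0.094
```

```bash
python3 -m creep '[[[0,-1.5,0,0],[0,-1.5,0,0]]]'; python3 -m creep '[[[0,-1.5,0,0],[0,-1.5,0,0]]]'
```

```text
time: 20.68
tool_pos: [0.5123, 0.2705, 0.1376]
ee_rot: [3.141, -0.0, 0.166]
wrist_force: [3.8, -1.9, -0.1]
width: 0.0936
time: 20.92
tool_pos: [0.5118, 0.2735, 0.1376]
ee_rot: [3.141, -0.0, 0.166]
wrist_force: [3.0, -2.2, 1.2]
width: 0.0937
```

```bash
python3 -m creep '[[[0,-1,0,0],[0,-1,0,0]]]'; python3 -m creep '[[[0,-1,0,0],[0,-1,0,0]]]'; python3 -m creep '[[[0,-1,0,0],[0,0,0,0]]]'
```

```text
time: 21.18
tool_pos: [0.5114, 0.2754, 0.1376]
ee_rot: [3.141, -0.0, 0.166]
wrist_force: [3.4, -3.0, -0.5]
width: 0.0941
time: 21.42
tool_pos: [0.5111, 0.2774, 0.1376]
ee_rot: [3.141, -0.0, 0.166]
wrist_force: [3.0, -2.6, 0.8]
width: 0.0938
time: 21.68
tool_pos: [0.5109, 0.2785, 0.1376]
ee_rot: [-3.141, -0.0, 0.166]
wrist_force: [2.9, -2.9, 1.5]
width: 0.0938
```

```bash
python3 -m creep '[[[0,-1,0,0],[0,0,0,0]]]'; python3 -m creep '[[[0,-1,0,0],[0,0,0,0]]]'
```

```text
time: 21.92
tool_pos: [0.5107, 0.2794, 0.1375]
ee_rot: [3.142, -0.0, 0.166]
wrist_force: [3.5, -1.9, 0.1]
width: 0.094
time: 22.18
tool_pos: [0.5106, 0.2804, 0.1375]
ee_rot: [-3.142, -0.0, 0.166]
wrist_force: [3.4, -2.8, 0.4]
width: 0.094
```

The Fx of about 3 N began as the leading finger passed the end plate, so it is probably grazing the plate's edge. I'll move out 4 mm.

```bash
python3 -m creep '[[[2,0,0,0],[2,0,0,0],[0,0,0,0]]]'; python3 -m creep '[[[0,-1,0,0],[0,0,0,0]]]'; python3 -m creep '[[[0,-1,0,0],[0,0,0,0]]]'
```

```text
time: 22.55
tool_pos: [0.5136, 0.2813, 0.1367]
ee_rot: [-3.141, 0.002, 0.166]
wrist_force: [-0.7, -2.5, 0.3]
width: 0.0941
time: 22.8
tool_pos: [0.5141, 0.282, 0.1372]
ee_rot: [3.142, 0.001, 0.166]
wrist_force: [0.2, -2.9, 0.9]
width: 0.0939
time: 23.05
tool_pos: [0.5143, 0.2828, 0.1375]
ee_rot: [3.141, -0.0, 0.166]
wrist_force: [0.0, -4.1, 0.3]
width: 0.094
```

```bash
python3 -m creep '[[[0,-1,0,0],[0,0,0,0]]]'; python3 -m creep '[[[0,-1,0,0],[0,0,0,0]]]'; python3 - <<'E'
from h import *
w=snap('wrist','w6')
cv2.imwrite('pics/c6.png',cv2.resize(w['color'][130:370,100:500,::-1],(800,480),interpolation=2))
E
```

```text
time: 23.3
tool_pos: [0.5142, 0.2836, 0.1375]
ee_rot: [3.141, -0.0, 0.166]
wrist_force: [0.6, -5.3, -0.4]
width: 0.0941
time: 23.55
tool_pos: [0.514, 0.2845, 0.1375]
ee_rot: [3.141, -0.0, 0.166]
wrist_force: [0.1, -4.3, 1.1]
width: 0.0941
```

View pics/c6.png

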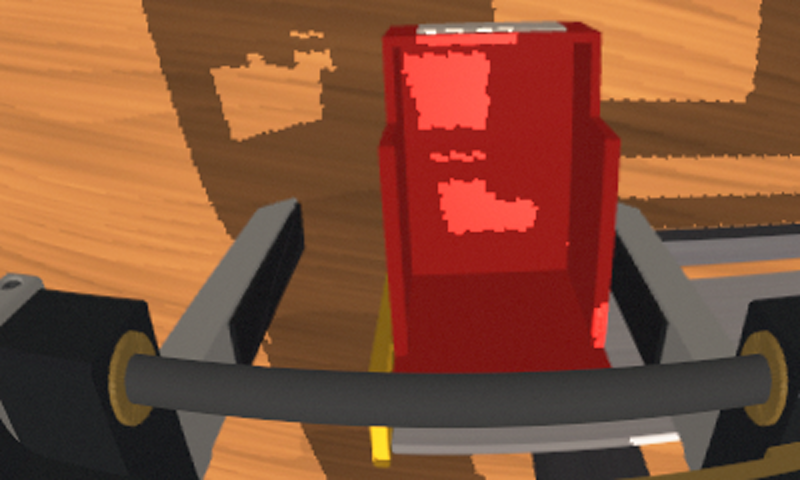

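The left wall of the bin is right at the yellow plate (380,340). I'll push a little more to confirm contact by force.

```bash
python3 -m creep '[[[0,-1,0,0],[0,0,0,0]]]';python3 -m creep '[[[0,-1,0,0],[0,0,0,0]]]'
```

```text
time: 23.85
tool_pos: [0.514, 0.2845, 0.1374]
ee_rot: [3.139, -0.0, 0.165]
wrist_force: [0.6, -7.1, 0.4]
width: 0.094
time: 24.1
tool_pos: [0.514, 0.2846, 0.1373]
ee_rot: [3.137, 0.0, 0.165]
wrist_force: [0.3, -9.9, 0.3]
width: 0.0943
```

It is firmly blocked, so the bin is against the plate. I'll back off, centre the jaws and withdraw upwards.

```bash
python3 -m creep '[[[0,2,0,0],[0,3,0,0],[0,5,0,0],[0,5,0,0],[0,2,0,0],[0,0,0,0],[0,0,0,0],[0,0,0,0]]]'
python3 -m creep '[[[0,0,-10,0],[0,0,-20,0],[0,0,-30,0],[0,0,-40,0],[0,0,-40,0],[0,0,-20,0],[0,0,0,0],[0,0,0,0]]]'
python3 - <<'E'
from h import *
a=snap('scene','a7');s=snap('side','b7');w=snap('wrist','w7')
yaw=.165
for n,s in(('a',a),('b',s)):
    w_=cloud(s);c=cv2.cvtColor(s['color'],cv2.COLOR_RGB2HSV).astype(int)
    q=w_-[.4754,.292,0];X=q[...,0]*np.cos(yaw)+q[...,1]*np.sin(yaw);Y=-q[...,0]*np.sin(yaw)+q[...,1]*np.cos(yaw)
    m=((c[...,0]<6)|(c[...,0]>174))&(c[...,1]>150)&(abs(Y)<.12)&(abs(X)<.15)&(w_[...,2]>.09)&(w_[...,2]<.24)
    y=(c[...,0]>17)&(c[...,0]<34)&(c[...,1]>110)&(abs(Y)<.03)&(abs(X)<.05)&(w_[...,2]>.08)
    print(n,'red X',np.percentile(X[m],[1,99]).round(4),'Y',np.percentile(Y[m],[1,99]).round(4),'z',np.percentile(w_[...,2][m],[1,99]).round(4),'yel Y',np.percentile(Y[y],[2,50,98]).round(4) if y.sum() else 0)
    t=w_[m]; r=cv2.minAreaRect((t[:,:2]*1000).astype(np.float32));print(r)
i1=cv2.resize(w['color'][130:,150:500,::-1],None,fx=1.3,fy=1.3)
i2=cv2.resize(a['color'][90:207,320:400,::-1],(240,351),interpolation=2)
cv2.imwrite('pics/c7.png',np.hstack([i1,i2]))
E
```

```text
time: 25.1
tool_pos: [0.5163, 0.2703, 0.1375]
ee_rot: [-3.141, -0.0, 0.166]
wrist_force: [-0.4, -0.3, 0.3]
width: 0.0939
time: 26.1
tool_pos: [0.516, 0.2701, 0.2965]
ee_rot: [3.141, 0.001, 0.166]
wrist_force: [0.2, 0.5, 0.1]
width: 0.0941
a red X [-0.0044  0.0977] Y [-0.0644  0.003 ] z [0.1068 0.1805] yel Y [0.0012 0.0039 0.0065]
((523.1486206054688, 268.76593017578125), (112.0145492553711, 70.45716857910156), 10.616312980651855)
b red X [-0.005   0.0958] Y [-0.0664  0.0014] z [0.1069 0.1782] yel Y [-0.0193  0.0038  0.0217]
((518.1317749023438, 264.9113464355469), (121.12335968017578, 72.86735534667969), 14.87681770324707)
```

View pics/c7.png

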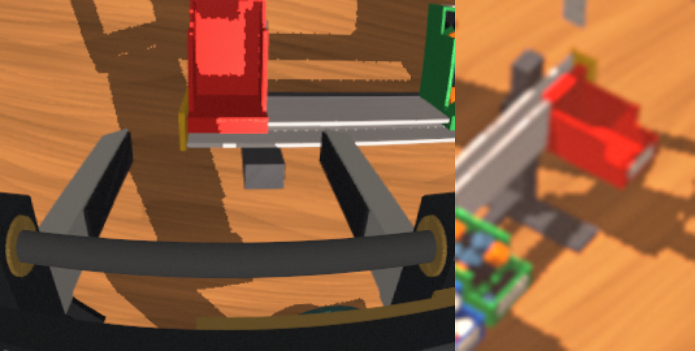

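The wrist view shows the bin's side touching the yellow plate at (187,130). It is square to the rail, hooked and free of the gripper. Handing in.

```bash
python3 -c "
from bench import ticket,get_obs
print(get_obs()['time'],get_obs()['wrist_force']);print(ticket.close_job())"
```

```text
26.25 [ 0.07440328 -0.14595774  0.4619707 ]
the job is handed in; nothing more can be done
None
```

The red bin now hangs by its hook against the yellow end plate, and I handed the job in at 26 s of the 61 s allowed. No verdict was reported.

- **Hooking:** I gripped the bin across its width and carried it to the middle of the open stretch. A light touch of its rear face on the rail (about 9 N) located the rail, then I backed off 1 mm and lowered it. Contact came with the bin centre at about 0.145 m, which puts the lip top near 176 mm. I then released it and it hung free.
- **Sliding:** I pushed it along with one open finger at about 2–5 N until it was blocked at the end plate (about 10 N), then backed off and raised the gripper clear.
- **Last checks:** The final images show the bin square to the rail, with its side against the plate to within the roughly 2 mm camera accuracy, and its underside at the expected hanging height. The wrist force was near zero, and I never commanded a move near the bystanders.
- **Graze:** The leading finger probably grazed the edge of the end plate during the slide, at about 3 N. Moving the gripper 4 mm outward cleared it.
- **Disagreements:** The two fixed cameras differed by about 5 mm on where the rail's face is, which is why I used touch. Their footprint fits of the hung bin gave yaws of 10.6° and 14.9° against the rail's 9.5°. I discounted the second because its fitted outline was clearly oversized, and the wrist view showed the bin square.

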